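Zero the coffee grinder and open it five clicks

ROBOT

A 7-joint arm with a two-finger parallel gripper is mounted at the origin on the work surface. World frame = base frame: x ahead of the robot, y to its left, z up, the work surface at z = 0. Lengths are in m, angles in rad, forces in N, time in s.
With the tool pointing down it reaches from about 0.425 to 0.95 m from the base axis. Payload 16.7 kg.
Tool frame: the origin (TCP) lies midway between the tips of the shut fingers; the grasp point (between the pads) lies 19 mm behind it; z points along the fingers, y is the line along which they close (so a half turn about z gives the same grasp; the last joint's range is limited). The gripper opens to 94 mm and grips with 3 to 60 N. Pads are 16 mm wide; open, the fingers measure 119 mm over their backs; the gripper's body (75 mm by 177 mm) begins 78 mm behind the grasp point.
Start: joints at [1.147, 0.426, 0.074, 1.606, -0.034, 1.111, -0.067], TCP at [0.182, -0.65, 0.205] pointing down, gripper open.
Joint ranges: [-2.85, 2.85], [-0.5, 2.14], [-1.23, 1.37], [0.21, 2.46], [-1.02, 4.16], [0.16, 2.05], [-2.73, 2.73]. Speed limits (rad/s): [1.89, 1.89, 2.39, 2.39, 3.01, 3.01, 3.01].

INTERFACE

Orientations are given as a rotation vector (axis times angle).
In Python, from station import read_state, camera, sign_off gives the robot as it stands. The module is installed in compiled form; this text tells all that it offers.
- The arm moves only by the shell command python3 -m handwheel 'ROWS'. ROWS is JSON, a list of rows, each a list of 7 numbers: the opening, from 0 (shut) to 1 (fully open), then the shift along the tool's x, y, z each as a share of 0.03 m, from -1 to 1, then the turn, a rotation vector about the tool's x, y, z each as a share of 0.08 rad, from -1 to 1. A call has 1 to 20 rows; each row shifts and turns the commanded pose from where the row before left it, along the tool's axes as they then stand; what a row does not reach is not made up. A row lasts 1/12 s, in which the tool goes at most 41.7 mm and 7.16 degrees, less where a joint would pass 70% of its speed; a pose out of reach is approached as far as the arm can. A call with a number of a shift or a turn outside -1 to 1 is refused whole. A call with a gripper value outside its range is refused whole. The fingers move at their own pace and stop on an object; the grip force is fixed at half the most. Time passes only in rows, so rows that do not move let the fingers close. It gives the time, the measured TCP pose, the force, the opening and the grip force at its end, in the units of the state.
- read_state(): the state, without advancing time (a new reading comes with each control period).
- camera(name): name is "scene" or "top"; returns a dict with "frame" (420x560x3 uint8, red, green, blue), "fx", "fy", "cx", "cy" (pixels), "rvec" (rotation vector, rad) and "tvec" (3), from world to camera coordinates, as OpenCV has them. Camera axes: x right, y down, z forward; pixel columns grow to the right and rows downward; lengths in m; the calibration is good to about 2 mm. A picture is of the moment at which its call begins. There is no depth.
- sign_off(): hands the job in; it is judged then, once.
The state is a dict: "time": time; "q": joint angles; "joint_velocities": joint speeds; "effort": joint torques, N m; "tool_pos": TCP position; "eef_rot": TCP orientation; "ft_force": force on the tool from outside, world axes, zero at the start; "torque": the same for the moment, N m; "finger_gap": finger opening in m; "grip_force": force on a finger pad.
Only numpy, scipy, OpenCV 4.12 (cv2) and the standard library are available. Lean on these libraries where they do the work, as an engineer would, in place of code of your own. Each camera call takes 0.05 s, during which the arm holds its last target. There are 200 camera calls.

TASK

Set the grind on the coffee grinder: turn its dial anticlockwise until it is fully closed against its stop, then open it clockwise by exactly five clicks, let it rest in that click and let go. Leave the cups, jars and the other things on the counter where they are.

Things in the scene. Friction and masses are not known exactly. Their poses are not given: they have to be found in the camera images.
- grinder: metal coffee grinder, does not shift. Origin on the counter. Case x -120 (front) to 130, y -85 to 85 mm. Its front part, x -120 to 10, is a flat face sloping 30 deg from level (z 55 at the front edge, 130 at the back) with the dial in its middle. Behind, at x 85, y 32, motor and clear hopper (radius 52) rise to 283. Spout on the +y side at x 80, out to y 153, underside at z 83
- dial_grip (a point): on the dial's axis, 32.5 mm out from the face, the height to grip; turns with the dial. z: the axis, out of the face (30 deg from vertical, leaning to the grinder's front); x: along the grip bar to the white pointer line. Dial: black disc 68 mm across, 10 thick, with a grip bar across it, 62 long (x), 16 wide (y), from the disc (20 mm below this point) to 10 mm above this point
- dial (a joint): dial, rad, grows as it turns clockwise seen facing it. 0 = fully closed at the end stop, white pointer at the one black tick on the face. Clicks every 24 deg: click n at 0.4189 n; far stop at 9 clicks (3.77). Leaving a click takes about 0.13 N m; past half way it snaps into the next, and let go it rests in a click. Starts 2 or 3 clicks open
- dose_cup: bystander: steel cup without handle, 72 mm across, 75 mm high, under the grinder's side spout; origin at its underside's middle
- mug: bystander: white mug, 80 mm across, 95 mm high, beside the grinder; origin at its underside's middle
- sugar_jar: bystander: glass jar with steel cap, 76 mm across, 110 mm high, between the milk jug and the far plant; origin at its underside's middle
- spoon: bystander: spoon 170 mm long, lying along its x in front of the grinder, to be left alone; origin at its middle, on the counter
- milk_jug: bystander: steel jug with a handle, 84 mm across, 110 mm high; origin at its underside's middle
- bean_jar: bystander: tall amber jar with wooden lid, 100 mm across, 170 mm high; origin at its underside's middle

How it is judged:
On the way, in this order (a step that is already met when the one before it is completed fails the run):
1. the dial is fully closed, against its stop (below 0.1 rad) (value of joint dial below 0.1 rad), for 0.2 s.
2. the dial stands in the fifth click (2.094 rad, within 0.1) (value of joint dial between 1.9944 and 2.1944 rad and velocity of joint dial between -0.1 and 0.1 rad/s), for 0.2 s.
At the end, for the whole second after the job is handed in: the dial rests in its fifth click from closed: joint within 0.1 rad of 2.094 and not turning, and the robot has let go (all of step 2); the robot touches nothing.
It fails at once if a loose bystander pushed more than 30 mm (distance of any of dose_cup, mug, sugar_jar, spoon, milk_jug, bean_jar from where it was at the start of the episode above 0.03 m).
It fails at once if a cup, mug, jug or jar tipped over (angle between any of dose_cup, mug, sugar_jar, milk_jug, bean_jar's own z axis and vertical above 0.6 rad).
It also fails if it takes over 45 s, if anything falls off the work surface, if the arm or the gripper's body presses on something with over 40 N, if the wrist force passes 120 N, or if a joint passes its speed limit or range.

## Working session

There is one attempt and no reset: what is moved stays moved. The work goes in short steps, Python scripts to look and compute and a shell command to move; the robot and the scene stay as the last step left them, time stands still between calls to the robot, and variables do not carry over. Pictures are saved under pics/ and viewed, at most 10 in all, crops included, and the job is handed in when it is done.

```bash
mkdir -p pics; python3 - <<'E'
from station import read_state,camera
import cv2,numpy as np,pickle
s=read_state();print(s)
for n in("scene","top"):
    c=camera(n);pickle.dump(c,open(n+".pkl","wb"));cv2.imwrite(f"pics/{n}0.png",c["frame"][:,:,::-1])
    print(n,c["fx"],c["cx"],c["cy"],c["rvec"],c["tvec"],(-cv2.Rodrigues(np.array(c["rvec"]))[0].T@np.array(c["tvec"]).reshape(3)))
E
```

```text
{'time': 0.0, 'q': array([ 1.14750386,  0.42674582,  0.07386773,  1.60660147, -0.03407167,
        1.11080577, -0.06710605]), 'joint_velocities': array([-8.44100785e-05,  9.54348082e-04, -1.45681822e-03,  6.06364465e-04,
        7.87318765e-04,  1.93990213e-04,  8.61824443e-04]), 'effort': array([-1.50658270e-04, -9.35836387e+01,  3.66645947e+00, -4.54194939e+01,
       -4.89221024e-02,  2.02216068e-02,  1.98728376e-04]), 'tool_pos': array([ 0.182341  , -0.64944832,  0.20476936]), 'eef_rot': array([-3.11095658e+00, -4.28494863e-01,  4.78664829e-04]), 'ft_force': array([0.71495704, 0.3538542 , 0.12571148]), 'torque': array([0.02792746, 0.01289369, 0.00377257]), 'grip_force': 0.0, 'finger_gap': 0.09387189369503826}
scene 541.8471197306142 269.31225643695666 211.78360902954535 [ 0.95679971 -2.68604477  0.76400876] [0.44339543 0.34038956 1.54148855] [0.00477747 0.68186293 1.49120475]
top 478.50184614907914 273.67422926575273 214.71546448987425 [ 2.12807354 -2.14730738  0.1964098 ] [0.02171539 0.57079918 1.50341806] [0.30703491 0.0368816  1.57826437]
```

View pics/scene0.png

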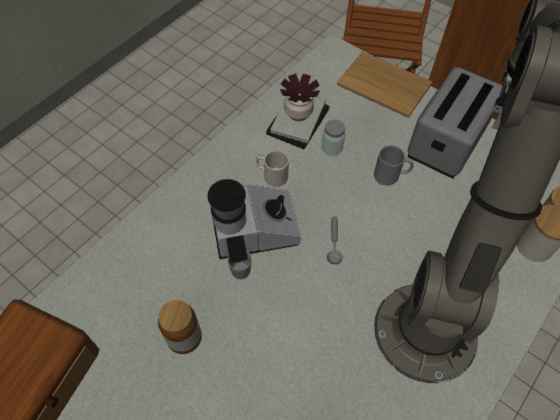

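View pics/top0.png

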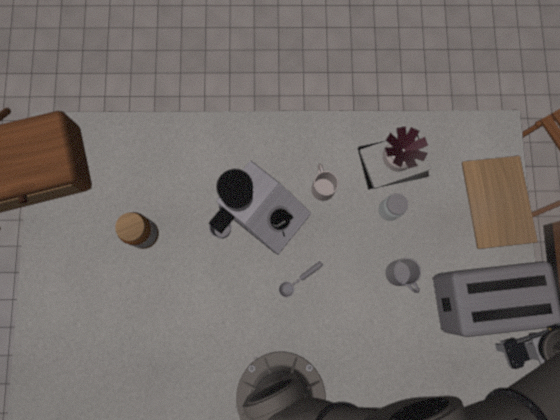

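The scene view shows the grinder at about (255,215) with its dial at (277,208). The top view shows it at (262,208), with the dial at (281,218). The arm is clear of both. I'll zoom in on the dial.

```bash
python3 - <<'E'
import cv2,numpy as np,pickle
o=[]
for n,(u,v) in(("scene",(205,175)),("top",(215,155))):
    f=pickle.load(open(n+".pkl","rb"))["frame"][v:v+110,u:u+100,::-1]
    f=cv2.convertScaleAbs(f,alpha=1.5,beta=20)
    o.append(cv2.resize(f,(400,440),interpolation=cv2.INTER_CUBIC))
cv2.imwrite("pics/crop0.png",np.hstack(o))
E
```

```text
(no output)
```

View pics/crop0.png

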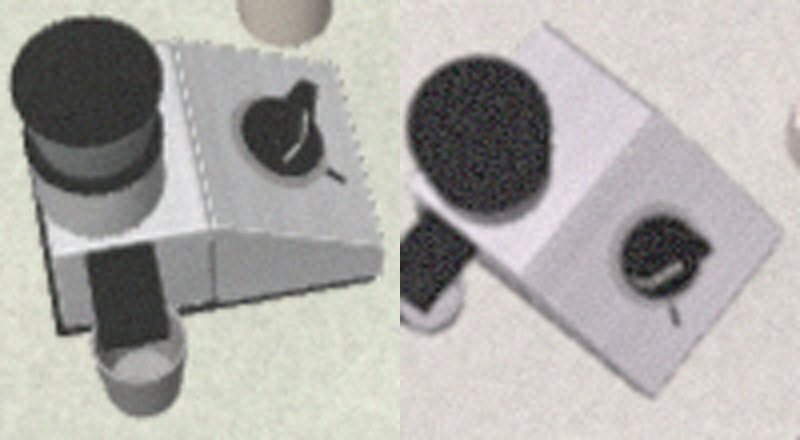

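The crop shows the face corners, the black tick (right-hand end), and the white pointer line along the raised bar in both views. Next I'll fit the grinder pose from the corners, then put the tick and line onto the dial's planes.

```bash
cat > h.py <<'E'
import cv2,numpy as np,pickle
from scipy.optimize import least_squares
from scipy.spatial.transform import Rotation as R
def load(n): return pickle.load(open(n+".pkl","rb"))
def cal(c): return np.array([[c["fx"],0,c["cx"]],[0,c["fy"],c["cy"]],[0,0,1]]),np.array(c["rvec"],float),np.array(c["tvec"],float)
def proj(c,P):
    K,r,t=cal(c); return cv2.projectPoints(np.array(P,float).reshape(-1,3),r,t,K,None)[0][:,0]
def ray(c,uv):
    K,r,t=cal(c); M=cv2.Rodrigues(r)[0]; return -M.T@t.reshape(3), M.T@np.linalg.solve(K,[*uv,1])
def hit(c,uv,p,n):
    o,d=ray(c,uv); return o+d*((p-o)@n)/(d@n)
def pose(p): return R.from_euler('z',p[2]),np.array([p[0],p[1],0])
# dial axis frame: origin on face, z normal, x pointing to front-down along slope
C=np.array([-.055,0,.0925]); s,k=.5,3**.5/2
D=np.array([[-k,0,-s],[0,-1,0],[-s,0,k]]).T  # columns: x down-slope to front, y = grinder -y, z normal
E
python3 - <<'E'
from h import *
S,T=load("scene"),load("top")
top=[(311,213.75),(278,254.25),(278.75,181.25),(246.25,223.75)]
pt=[(-.12,-.085,.055),(-.12,.085,.055),(.01,-.085,.13),(.01,.085,.13)]
sc=[(205+212/4,175+228/4),(205+380/4,175+240/4)];ps=[(.01,.085,.13),(-.12,.085,.055)]
def f(p):
    r,t=pose(p); return np.r_[(proj(T,r.apply(pt)+t)-top).ravel(),(proj(S,r.apply(ps)+t)-sc).ravel()]
o=least_squares(f,[.6,.05,.78]);print(o.x,np.round(o.fun,1))
D=np.array([[-k,0,-s],[0,-1,0],[-s,0,k]]).T
print("det",np.linalg.det(D))
r,t=pose(o.x); A=r.as_matrix()@D; c0=r.apply(C)+t; print("grip",c0+.0325*A[:,2],"axis",A[:,2]); np.save("pose.npy",o.x)
for n,c,of,tick,line in(("scene",S,(205,175),[(328,171),(343,182)],[(288,161),(300,145),(308,112)]),("top",T,(215-100,155),[(670,308),(677,323)],[(642,285),(660,280),(682,262)])):
    for h,ps_ in((0,tick),(.0425,line)):
        for q in ps_:
            L=A.T@(hit(c,(of[0]+q[0]/4,of[1]+q[1]/4),c0+h*A[:,2],A[:,2])-c0); print(n,h,np.round(L*1000,1),np.degrees(np.arctan2(L[1],L[0])).round())
    print("axis px (crop x4)",(proj(c,[c0,c0+.0425*A[:,2]])-of)*4)
E
```

```text
[0.58767614 0.04300031 0.88489809] [-0.2 -1.6  0.  -1.2  1.3  0.8 -0.9  0.4  0.1 -0.3  0.8  1.5]
det 0.9999999999999999
grip [ 0.54254864 -0.01213653  0.12064583] axis [-0.31668419 -0.38692522  0.8660254 ]
scene 0 [ 41.2 -21.4  -0. ] -27.0
scene 0 [ 52.8 -30.    0. ] -30.0
scene 0.0425 [-26.6 -48.8  42.5] -119.0
scene 0.0425 [-12.2 -32.8  42.5] -111.0
scene 0.0425 [ 2.7 -1.  42.5] -20.0
axis px (crop x4) [[276.72238729 141.41665798]
 [304.67633205 110.4757456 ]]
top 0 [ 40.4 -25.4  -0. ] -32.0
top 0 [ 53.7 -30.5  -0. ] -30.0
top 0.0425 [-11.6 -32.8  42.5] -109.0
top 0.0425 [ -2.4 -20.6  42.5] -97.0
top 0.0425 [ 2.5  1.3 42.5] 27.0
axis px (crop x4) [[656.07540474 251.95216012]
 [678.80223332 261.25214296]]
```

The tick is at about −30° and the pointer at about −105° in the face frame, so the dial reads 3 clicks open. Now the approach, in tool axes.

```bash
cat >> h.py <<'E'
from station import read_state,camera
p=np.load("pose.npy"); r,t=pose(p); A=r.as_matrix()@D; G=r.apply(C)+t+.0325*A[:,2]; N=A[:,2]
def target(ang,flip=1):
    b=A@[np.cos(np.radians(ang)),np.sin(np.radians(ang)),0]*flip
    z=-N; return np.c_[b,np.cross(z,b),z]
def plan(ang,out,flip):
    s=read_state(); M=R.from_rotvec(s["eef_rot"]).as_matrix(); W=target(ang,flip)
    P=G+N*(out-.019)
    dt=M.T@(P-s["tool_pos"]); rv=R.from_matrix(M.T@W).as_rotvec()
    print("t",s["time"],"pos",s["tool_pos"].round(4),"q",s["q"].round(2),"F",s["ft_force"].round(1),"gap",round(s["finger_gap"],4),"grip",s["grip_force"])
    print(" shift/0.03 now-axes",(dt/.03).round(2),"final-axes",(W.T@(P-s["tool_pos"])/.03).round(2),"turn/.08",(rv/.08).round(2))
E
python3 - <<'E'
from h import *
for f in(1,-1): plan(-102,.15,f)
print(R.from_rotvec(read_state()["eef_rot"]).as_matrix().round(2),G+N*.131)
E
```

```text
t 0.1 pos [ 0.1824 -0.6495  0.2048] q [ 1.15  0.43  0.07  1.61 -0.03  1.11 -0.07] F [-0.2  0.6 -1.5] gap 0.0941 grip 0.0
 shift/0.03 now-axes [ 15.51 -15.96  -0.96] final-axes [ 8.11 18.13 10.09] turn/.08 [ -2.84   7.16 -24.01]
t 0.1 pos [ 0.1824 -0.6495  0.2048] q [ 1.15  0.43  0.07  1.61 -0.03  1.11 -0.07] F [-0.2  0.6 -1.5] gap 0.0941 grip 0.0
 shift/0.03 now-axes [ 15.51 -15.96  -0.96] final-axes [ -8.11 -18.13  10.09] turn/.08 [ 6.43  2.55 14.26]
[[ 0.96  0.27 -0.  ]
 [ 0.27 -0.96  0.  ]
 [-0.   -0.   -1.  ]] [ 0.50106301 -0.06282374  0.23409515]
```

```bash
python3 -m handwheel '[[1,0,0,-1,0,0,0],[1,0,0,-1,0,0,0],[1,0,0,-1,0,0,0],[1,0,0,-1,0,0,0],[1,0,0,-1,0,0,0],[1,0,0,-1,0,0,0],[1,0,0,-1,0,0,0]]'
```

```text
time: 0.68
tool_pos: [0.1824, -0.6495, 0.4167]
eef_rot: [-3.112, -0.429, 0.0]
ft_force: [0.7, -0.3, 0.4]
finger_gap: 0.0942
grip_force: 0.0
```

```bash
python3 -m handwheel '[[1,0.78,-0.8,0,0,0,0],[1,0.78,-0.8,0,0,0,0],[1,0.78,-0.8,0,0,0,0],[1,0.78,-0.8,0,0,0,0],[1,0.78,-0.8,0,0,0,0],[1,0.78,-0.8,0,0,0,0],[1,0.78,-0.8,0,0,0,0],[1,0.78,-0.8,0,0,0,0],[1,0.78,-0.8,0,0,0,0],[1,0.78,-0.8,0,0,0,0],[1,0.78,-0.8,0,0,0,0],[1,0.78,-0.8,0,0,0,0],[1,0.78,-0.8,0,0,0,0],[1,0.78,-0.8,0,0,0,0],[1,0.78,-0.8,0,0,0,0],[1,0.78,-0.8,0,0,0,0],[1,0.78,-0.8,0,0,0,0],[1,0.78,-0.8,0,0,0,0],[1,0.78,-0.8,0,0,0,0],[1,0.78,-0.8,0,0,0,0]]'; python3 - <<'E'
from h import *
for f in(1,-1): plan(-102,.15,f)
E
```

```text
time: 2.35
tool_pos: [0.5036, -0.0596, 0.4154]
eef_rot: [3.112, 0.428, -0.0]
ft_force: [0.6, -0.6, 0.7]
finger_gap: 0.0941
grip_force: 0.0
t 2.35 pos [ 0.5036 -0.0596  0.4154] q [ 0.46  0.05 -0.49  1.64  0.02  1.46 -1.33] F [ 0.6 -0.6  0.7] gap 0.0941 grip 0.0
 shift/0.03 now-axes [-0.11  0.08  6.04] final-axes [-0.65 -3.07  5.17] turn/.08 [ -2.83   7.18 -24.01]
t 2.35 pos [ 0.5036 -0.0596  0.4154] q [ 0.46  0.05 -0.49  1.64  0.02  1.46 -1.33] F [ 0.6 -0.6  0.7] gap 0.0941 grip 0.0
 shift/0.03 now-axes [-0.11  0.08  6.04] final-axes [0.65 3.07 5.17] turn/.08 [ 6.44  2.54 14.26]
```

```bash
python3 -m handwheel '[[1,0,0,0,-0.109,0.276,-0.924],[1,0,0,0,-0.109,0.276,-0.924],[1,0,0,0,-0.109,0.276,-0.924],[1,0,0,0,-0.109,0.276,-0.924],[1,0,0,0,-0.109,0.276,-0.924],[1,0,0,0,-0.109,0.276,-0.924],[1,0,0,0,-0.109,0.276,-0.924],[1,0,0,0,-0.109,0.276,-0.924],[1,0,0,0,-0.109,0.276,-0.924],[1,0,0,0,-0.109,0.276,-0.924],[1,0,0,0,-0.109,0.276,-0.924],[1,0,0,0,-0.109,0.276,-0.924],[1,0,0,0,-0.109,0.276,-0.924],[1,0,0,0,-0.109,0.276,-0.924]]'; python3 - <<'E'
from h import *
plan(-102,.15,1)
E
```

```text
time: 3.52
tool_pos: [0.5031, -0.0612, 0.4153]
eef_rot: [2.392, 1.859, 0.473]
ft_force: [0.6, 0.5, -0.3]
finger_gap: 0.0941
grip_force: 0.0
t 3.5167 pos [ 0.5031 -0.0612  0.4153] q [ 0.5  -0.13 -0.34  1.84 -0.24  1.16 -0.03] F [ 0.6  0.5 -0.3] gap 0.0941 grip 0.0
 shift/0.03 now-axes [-1.24 -1.53  5.71] final-axes [-0.63 -3.03  5.19] turn/.08 [ -1.3    3.3  -11.03]
```

```bash
python3 -m handwheel '[[1,0,0,0,-0.108,0.275,-0.919],[1,0,0,0,-0.108,0.275,-0.919],[1,0,0,0,-0.108,0.275,-0.919],[1,0,0,0,-0.108,0.275,-0.919],[1,0,0,0,-0.108,0.275,-0.919],[1,0,0,0,-0.108,0.275,-0.919],[1,0,0,0,-0.108,0.275,-0.919],[1,0,0,0,-0.108,0.275,-0.919],[1,0,0,0,-0.108,0.275,-0.919],[1,0,0,0,-0.108,0.275,-0.919],[1,0,0,0,-0.108,0.275,-0.919],[1,0,0,0,-0.108,0.275,-0.919],[1,0,0,0,0,0,0]]'; python3 - <<'E'
from h import *
plan(-102,.15,1)
E
```

```text
time: 4.6
tool_pos: [0.5032, -0.0618, 0.4148]
eef_rot: [1.267, 2.634, 0.761]
ft_force: [0.1, -0.2, -0.8]
finger_gap: 0.0943
grip_force: 0.0
t 4.6 pos [ 0.5032 -0.0618  0.4148] q [ 0.47 -0.08 -0.12  1.87 -0.54  1.22  1.17] F [ 0.1 -0.2 -0.8] gap 0.0943 grip 0.0
 shift/0.03 now-axes [-0.61 -3.01  5.18] final-axes [-0.61 -3.01  5.18] turn/.08 [-0.01 -0.01 -0.01]
```

```bash
python3 -m handwheel '[[1,-0.1,-0.5,0.86,0,0,0],[1,-0.1,-0.5,0.86,0,0,0],[1,-0.1,-0.5,0.86,0,0,0],[1,-0.1,-0.5,0.86,0,0,0],[1,-0.1,-0.5,0.86,0,0,0],[1,-0.1,-0.5,0.86,0,0,0],[1,0,0,0,0,0,0]]'; python3 - <<'E'
from h import *
plan(-102,.15,1)
for n in("scene","top"):
    c=camera(n);pickle.dump(c,open(n+"1.pkl","wb"))
o=[]
for n,(u,v) in(("scene1",(205,155)),("top1",(215,155))):
    f=pickle.load(open(n+".pkl","rb"))["frame"][v:v+110,u:u+100,::-1]
    o.append(cv2.resize(cv2.convertScaleAbs(f,alpha=1.5,beta=20),(400,440),interpolation=cv2.INTER_CUBIC))
cv2.imwrite("pics/crop1.png",np.hstack(o))
E
```

```text
time: 5.18
tool_pos: [0.4982, -0.0611, 0.2307]
eef_rot: [1.278, 2.637, 0.759]
ft_force: [-1.2, 0.3, -0.6]
finger_gap: 0.0938
grip_force: 0.0
t 5.1833 pos [ 0.4982 -0.0611  0.2307] q [ 0.47  0.06 -0.13  2.14 -0.65  0.87  1.41] F [-1.2  0.3 -0.6] gap 0.0938 grip 0.0
 shift/0.03 now-axes [-0.09  0.09 -0.09] final-axes [-0.09  0.09 -0.09] turn/.08 [-0.06 -0.05 -0.11]
```

View pics/crop1.png

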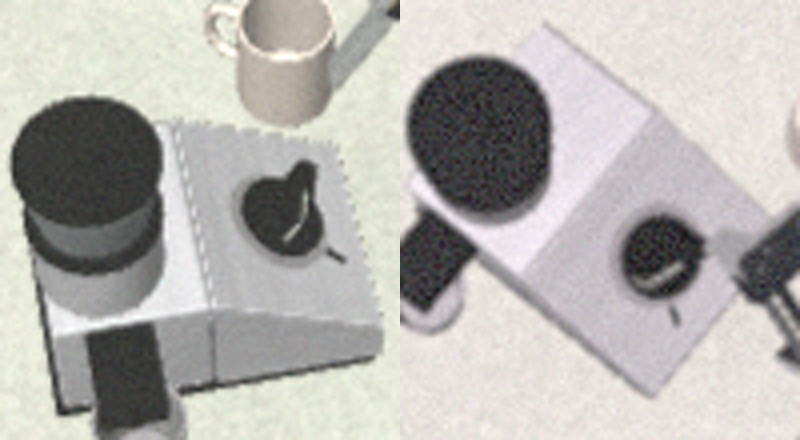

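The fingertips are beside and outside the dial, and the pointer line is unchanged. On this wrist branch joint 7 would run past its limit while closing, so I'm flipping the grasp by half a turn.

```bash
python3 -m handwheel '[[1,0,0,0,0,0,0.98],[1,0,0,0,0,0,0.98],[1,0,0,0,0,0,0.98],[1,0,0,0,0,0,0.98],[1,0,0,0,0,0,0.98],[1,0,0,0,0,0,0.98],[1,0,0,0,0,0,0.98],[1,0,0,0,0,0,0.98],[1,0,0,0,0,0,0.98],[1,0,0,0,0,0,0.98],[1,0,0,0,0,0,0.98],[1,0,0,0,0,0,0.98],[1,0,0,0,0,0,0.98],[1,0,0,0,0,0,0.98],[1,0,0,0,0,0,0.98],[1,0,0,0,0,0,0.98],[1,0,0,0,0,0,0.98],[1,0,0,0,0,0,0.98],[1,0,0,0,0,0,0.98],[1,0,0,0,0,0,0.98]]'; python3 -m handwheel '[[1,0,0,0,0,0,0.98],[1,0,0,0,0,0,0.98],[1,0,0,0,0,0,0.98],[1,0,0,0,0,0,0.98],[1,0,0,0,0,0,0.98],[1,0,0,0,0,0,0.98],[1,0,0,0,0,0,0.98],[1,0,0,0,0,0,0.98],[1,0,0,0,0,0,0.98],[1,0,0,0,0,0,0.98],[1,0,0,0,0,0,0.98],[1,0,0,0,0,0,0.98],[1,0,0,0,0,0,0.98],[1,0,0,0,0,0,0.98],[1,0,0,0,0,0,0.98],[1,0,0,0,0,0,0.98],[1,0,0,0,0,0,0.98],[1,0,0,0,0,0,0.98],[1,0,0,0,0,0,0.98],[1,0,0,0,0,0,0.98]]'; python3 - <<'E'
from h import *
plan(-102,.15,-1)
plan(-102,.004,-1)
E
```

```text
time: 6.95
tool_pos: [0.502, -0.0624, 0.2383]
eef_rot: [-2.645, -0.921, -0.643]
ft_force: [-0.4, 0.2, -0.2]
finger_gap: 0.0941
grip_force: 0.0
time: 8.62
tool_pos: [0.502, -0.0624, 0.2383]
eef_rot: [-2.368, 1.14, -0.17]
ft_force: [0.7, 0.4, -0.3]
finger_gap: 0.0941
grip_force: 0.0
t 8.6167 pos [ 0.502  -0.0624  0.2383] q [ 0.36  0.05 -0.02  2.13 -0.65  0.88 -1.73] F [ 0.7  0.4 -0.3] gap 0.0941 grip 0.0
 shift/0.03 now-axes [0.   0.1  0.11] final-axes [0.   0.1  0.11] turn/.08 [-0.01 -0.04 -0.02]
t 8.6167 pos [ 0.502  -0.0624  0.2383] q [ 0.36  0.05 -0.02  2.13 -0.65  0.88 -1.73] F [ 0.7  0.4 -0.3] gap 0.0941 grip 0.0
 shift/0.03 now-axes [-0.01  0.1   4.97] final-axes [0.   0.1  4.97] turn/.08 [-0.01 -0.04 -0.02]
```

```bash
python3 -m handwheel '[[1,0,0.02,0.8,0,0,0],[1,0,0.02,0.8,0,0,0],[1,0,0.02,0.8,0,0,0],[1,0,0.02,0.8,0,0,0],[1,0,0.02,0.8,0,0,0],[1,0,0,0.4,0,0,0],[1,0,0,0.4,0,0,0],[1,0,0,0,0,0,0]]'; python3 - <<'E'
from h import *
plan(-102,.004,-1)
for n in("scene","top"):
    c=camera(n);pickle.dump(c,open(n+"1.pkl","wb"))
o=[]
for n,(u,v) in(("scene1",(205,155)),("top1",(215,155))):
    f=pickle.load(open(n+".pkl","rb"))["frame"][v:v+110,u:u+100,::-1]
    o.append(cv2.resize(cv2.convertScaleAbs(f,alpha=1.5,beta=20),(400,440),interpolation=cv2.INTER_CUBIC))
cv2.imwrite("pics/crop2.png",np.hstack(o))
E
```

```text
time: 9.28
tool_pos: [0.5452, -0.0072, 0.1092]
eef_rot: [-2.37, 1.135, -0.167]
ft_force: [-0.6, 1.0, -0.3]
finger_gap: 0.0938
grip_force: 0.0
t 9.2833 pos [ 0.5452 -0.0072  0.1092] q [ 0.3   0.28 -0.13  2.21 -0.86  0.56 -1.56] F [-0.6  1.  -0.3] gap 0.0938 grip 0.0
 shift/0.03 now-axes [ 0.03 -0.04  0.08] final-axes [ 0.03 -0.04  0.08] turn/.08 [ 0.   -0.    0.03]
```

View pics/crop2.png

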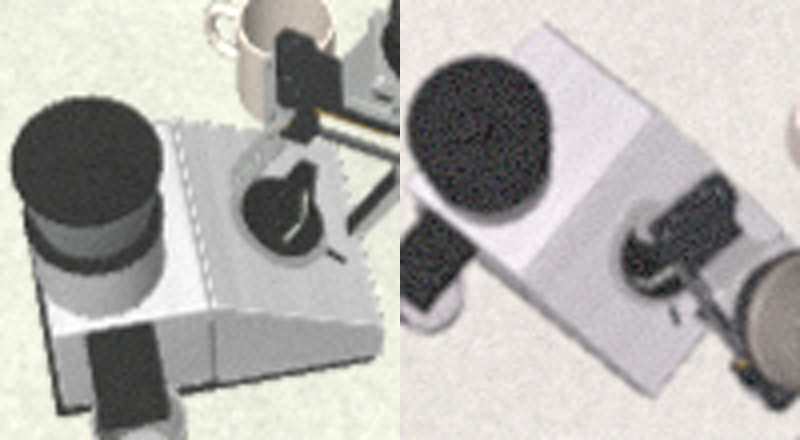

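The fingers straddle the bar, with one pad up-slope and one down-slope of the dial at (285,210) in the left crop. Now I'll close them.

```bash
python3 -m handwheel '[[0,0,0,0,0,0,0],[0,0,0,0,0,0,0],[0,0,0,0,0,0,0],[0,0,0,0,0,0,0],[0,0,0,0,0,0,0],[0,0,0,0,0,0,0],[0,0,0,0,0,0,0],[0,0,0,0,0,0,0],[0,0,0,0,0,0,0],[0,0,0,0,0,0,0]]'; python3 - <<'E'
from h import *
plan(-102,.004,-1); print(read_state()["torque"], N)
E
```

```text
time: 10.22
tool_pos: [0.5444, -0.0081, 0.1093]
eef_rot: [-2.371, 1.136, -0.168]
ft_force: [0.3, 0.1, -0.3]
finger_gap: 0.0307
grip_force: 0.0
t 10.2167 pos [ 0.5444 -0.0081  0.1093] q [ 0.3   0.28 -0.13  2.21 -0.86  0.57 -1.56] F [ 0.3  0.1 -0.3] gap 0.0307 grip 0.0
 shift/0.03 now-axes [ 0.02 -0.07  0.1 ] final-axes [ 0.02 -0.07  0.1 ] turn/.08 [ 0.01 -0.01  0.03]
[-0.29744536  0.27571887  0.04247137] [-0.31668419 -0.38692522  0.8660254 ]
```

```bash
python3 -m handwheel '[[0,0,0,0,0,0,0],[0,0,0,0,0,0,0],[0,0,0,0,0,0,0],[0,0,0,0,0,0,0],[0,0,0,0,0,0,0]]'; python3 - <<'E'
from h import *
plan(-102,.004,-1); s=read_state(); print(s["torque"],"about N",s["torque"]@N)
E
```

```text
time: 10.63
tool_pos: [0.5456, -0.0065, 0.1105]
eef_rot: [-2.37, 1.132, -0.168]
ft_force: [5.0, 8.6, 6.2]
finger_gap: 0.0159
grip_force: 30.0
t 10.6333 pos [ 0.5456 -0.0065  0.1105] q [ 0.3   0.28 -0.13  2.21 -0.86  0.57 -1.56] F [5.  8.6 6.2] gap 0.0159 grip 29.9667888879776
 shift/0.03 now-axes [0.04 0.   0.1 ] final-axes [0.04 0.   0.1 ] turn/.08 [-0.02  0.    0.05]
[ 2.18338935 -1.25664361  0.17861178] about N -0.05053543065085422
```

Gripped, with a gap of 15.9 mm. I'll relieve the side force and start turning anticlockwise.

```bash
python3 -m handwheel '[[0,0.02,-0.07,0,0,0,0],[0,0,0,0,0,0,-0.7],[0,0,0,0,0,0,-0.7],[0,0,0,0,0,0,-0.7],[0,0,0,0,0,0,-0.7],[0,0,0,0,0,0,-0.7],[0,0,0,0,0,0,-0.7],[0,0,0,0,0,0,-0.7],[0,0,0,0,0,0,-0.7],[0,0,0,0,0,0,-0.7],[0,0,0,0,0,0,-0.7],[0,0,0,0,0,0,0]]'; python3 - <<'E'
from h import *
plan(-70,.004,-1); s=read_state(); print(s["torque"],"about N",s["torque"]@N)
E
```

```text
time: 11.63
tool_pos: [0.5455, -0.0069, 0.1102]
eef_rot: [-2.63, 0.436, -0.354]
ft_force: [-6.6, 0.3, 6.3]
finger_gap: 0.0156
grip_force: 30.0
t 11.6333 pos [ 0.5455 -0.0069  0.1102] q [ 0.39  0.28 -0.23  2.2  -0.81  0.55 -1.04] F [-6.6  0.3  6.3] gap 0.0156 grip 29.979001879692078
 shift/0.03 now-axes [0.03 0.01 0.1 ] final-axes [0.03 0.01 0.1 ] turn/.08 [0.01 0.01 0.1 ]
[0.479024   1.12647954 0.7263245 ] about N 0.0414527960172962
```

```bash
python3 -m handwheel '[[0,0,0,0,0,0,-0.7],[0,0,0,0,0,0,-0.7],[0,0,0,0,0,0,-0.7],[0,0,0,0,0,0,-0.7],[0,0,0,0,0,0,-0.7],[0,0,0,0,0,0,-0.7],[0,0,0,0,0,0,-0.7],[0,0,0,0,0,0,-0.7],[0,0,0,0,0,0,-0.7],[0,0,0,0,0,0,-0.7],[0,0,0,0,0,0,-0.7],[0,0,0,0,0,0,0]]'; python3 - <<'E'
from h import *
plan(-30,.004,-1); s=read_state(); print(s["torque"],"about N",s["torque"]@N)
E
```

```text
time: 12.63
tool_pos: [0.5456, -0.0075, 0.11]
eef_rot: [-2.71, -0.391, -0.539]
ft_force: [-5.4, -0.7, 3.6]
finger_gap: 0.0155
grip_force: 30.0
t 12.6333 pos [ 0.5456 -0.0075  0.11  ] q [ 0.5   0.29 -0.35  2.19 -0.75  0.53 -0.48] F [-5.4 -0.7  3.6] gap 0.0155 grip 30.039216578006744
 shift/0.03 now-axes [0.03 0.   0.1 ] final-axes [0.03 0.01 0.1 ] turn/.08 [ 0.01  0.02 -0.93]
[-0.40390005  0.90326859  0.60069199] about N 0.2986258814156395
```

```bash
python3 -m handwheel '[[0,0,0,0,0,0,-0.5],[0,0,0,0,0,0,-0.5],[0,0,0,0,0,0,0]]'; python3 - <<'E'
from h import *
plan(-30,.004,-1); s=read_state(); print(s["torque"],"about N",s["torque"]@N)
E
python3 -m handwheel '[[0,0,0,0,0,0,-0.4],[0,0,0,0,0,0,-0.4],[0,0,0,0,0,0,0]]'; python3 - <<'E'
from h import *
plan(-30,.004,-1); s=read_state(); print(s["torque"],"about N",s["torque"]@N)
E
```

```text
time: 12.88
tool_pos: [0.5456, -0.0076, 0.11]
eef_rot: [-2.704, -0.499, -0.561]
ft_force: [-5.8, -2.0, 1.0]
finger_gap: 0.0159
grip_force: 30.0
t 12.8833 pos [ 0.5456 -0.0076  0.11  ] q [ 0.51  0.29 -0.36  2.19 -0.74  0.53 -0.41] F [-5.8 -2.   1. ] gap 0.0159 grip 29.989871978759766
 shift/0.03 now-axes [0.03 0.01 0.1 ] final-axes [0.03 0.01 0.1 ] turn/.08 [0.01 0.01 0.05]
[-0.51138841  1.04304595  0.16719622] about N -0.09683598959902144
time: 13.13
tool_pos: [0.5458, -0.0075, 0.1101]
eef_rot: [-2.696, -0.585, -0.578]
ft_force: [-4.4, -0.3, 2.3]
finger_gap: 0.0159
grip_force: 31.1
t 13.1333 pos [ 0.5458 -0.0075  0.1101] q [ 0.52  0.3  -0.38  2.19 -0.74  0.52 -0.35] F [-4.4 -0.3  2.3] gap 0.0159 grip 31.067163058323786
 shift/0.03 now-axes [0.02 0.01 0.1 ] final-axes [0.02 0.01 0.1 ] turn/.08 [0.01 0.01 0.83]
[-0.06504307  1.23072233 -0.2403402 ] about N -0.6637401153131858
```

```bash
python3 -m handwheel '[[0,0,0,0,0,0,-0.1],[0,0,0,0,0,0,0],[0,0,0,0,0,0,0],[0,0,0,0,0,0,0]]'; python3 - <<'E'
from h import *
plan(-30,.004,-1); s=read_state(); print(s["torque"],"about N",s["torque"]@N)
o=[]
for n,(u,v) in(("scene",(205,155)),("top",(215,155))):
    f=camera(n)["frame"][v:v+110,u:u+100,::-1]
    o.append(cv2.resize(cv2.convertScaleAbs(f,alpha=1.5,beta=20),(400,440),interpolation=cv2.INTER_CUBIC))
cv2.imwrite("pics/crop3.png",np.hstack(o))
E
```

```text
time: 13.47
tool_pos: [0.5458, -0.0075, 0.1101]
eef_rot: [-2.696, -0.593, -0.579]
ft_force: [-6.1, -0.9, 3.3]
finger_gap: 0.0164
grip_force: 31.3
t 13.4667 pos [ 0.5458 -0.0075  0.1101] q [ 0.52  0.3  -0.38  2.19 -0.74  0.52 -0.34] F [-6.1 -0.9  3.3] gap 0.0164 grip 31.338397089857608
 shift/0.03 now-axes [0.02 0.01 0.1 ] final-axes [0.02 0.   0.1 ] turn/.08 [0.01 0.01 0.9 ]
[-0.14263511  1.44953801 -0.24706355] about N -0.7296558394302912
```

View pics/crop3.png

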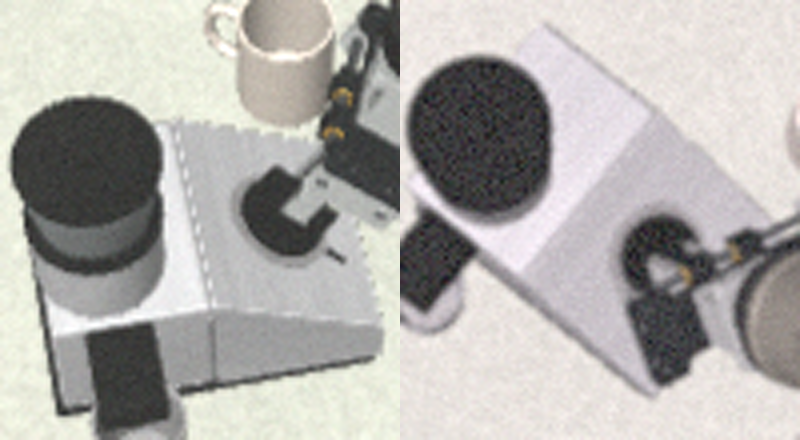

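The bar points at the tick and the stop torque (−0.7 N m) is there, so the dial is closed. It has been held closed for more than 0.2 s. Now I'll open it clockwise.

```bash
python3 -m handwheel '[[0,0,0,0,0,0,0.7],[0,0,0,0,0,0,0.7],[0,0,0,0,0,0,0.7],[0,0,0,0,0,0,0.7],[0,0,0,0,0,0,0.7],[0,0,0,0,0,0,0.7],[0,0,0,0,0,0,0.7],[0,0,0,0,0,0,0.7],[0,0,0,0,0,0,0.7],[0,0,0,0,0,0,0.7],[0,0,0,0,0,0,0.7],[0,0,0,0,0,0,0.7],[0,0,0,0,0,0,0.7],[0,0,0,0,0,0,0.7],[0,0,0,0,0,0,0.7],[0,0,0,0,0,0,0.7],[0,0,0,0,0,0,0.7],[0,0,0,0,0,0,0.7],[0,0,0,0,0,0,0.7],[0,0,0,0,0,0,0]]'; python3 - <<'E'
from h import *
plan(-150,.004,-1); s=read_state(); print(s["torque"],"about N",s["torque"]@N)
E
```

```text
time: 15.23
tool_pos: [0.546, -0.0068, 0.1105]
eef_rot: [-2.511, 0.822, -0.255]
ft_force: [-6.0, -0.4, 7.4]
finger_gap: 0.016
grip_force: 30.0
t 15.2333 pos [ 0.546  -0.0068  0.1105] q [ 0.34  0.28 -0.17  2.2  -0.84  0.56 -1.32] F [-6.  -0.4  7.4] gap 0.016 grip 30.00237464904785
 shift/0.03 now-axes [0.02 0.01 0.1 ] final-axes [ 0.02 -0.01  0.1 ] turn/.08 [1.000e-02 0.000e+00 1.375e+01]
[0.50271685 1.1329659  0.59636605] about N -0.08110740401422048
```

```bash
python3 -m handwheel '[[0,0,0,0,0,0,0.7],[0,0,0,0,0,0,0.7],[0,0,0,0,0,0,0.7],[0,0,0,0,0,0,0.7],[0,0,0,0,0,0,0.7],[0,0,0,0,0,0,0.7],[0,0,0,0,0,0,0.7],[0,0,0,0,0,0,0.7],[0,0,0,0,0,0,0.7],[0,0,0,0,0,0,0.7],[0,0,0,0,0,0,0.7],[0,0,0,0,0,0,0.7],[0,0,0,0,0,0,0.7],[0,0,0,0,0,0,0.7],[0,0,0,0,0,0,0.7],[0,0,0,0,0,0,0.7],[0,0,0,0,0,0,0]]'; python3 - <<'E'
from h import *
plan(-150,.004,-1); s=read_state(); print(s["torque"],"about N",s["torque"]@N)
E
```

```text
time: 16.65
tool_pos: [0.5464, -0.0066, 0.1107]
eef_rot: [-1.891, 1.812, 0.055]
ft_force: [-3.0, 2.0, 7.1]
finger_gap: 0.0161
grip_force: 30.0
t 16.65 pos [ 0.5464 -0.0066  0.1107] q [ 0.2   0.27 -0.01  2.21 -0.91  0.59 -2.16] F [-3.   2.   7.1] gap 0.0161 grip 30.00343769788742
 shift/0.03 now-axes [0.03 0.01 0.1 ] final-axes [0.04 0.   0.1 ] turn/.08 [-0.    0.    2.56]
[0.96287442 0.42033975 0.44048369] about N -0.08609708335842078
```

```bash
python3 -m handwheel '[[0,0,0,0,0,0,0.5],[0,0,0,0,0,0,0.5],[0,0,0,0,0,0,0.5],[0,0,0,0,0,0,0.5],[0,0,0,0,0,0,0.5],[0,0,0,0,0,0,0],[0,0,0,0,0,0,0],[0,0,0,0,0,0,0]]'; python3 - <<'E'
from h import *
plan(-150,.004,-1); s=read_state(); print(s["torque"],"about N",s["torque"]@N)
E
python3 -m handwheel '[[1,0,0,0,0,0,0],[1,0,0,0,0,0,0],[1,0,0,0,0,0,0],[1,0,0,0,0,0,0],[1,0,0,0,0,0,0],[1,0,0,0,0,0,0],[1,0,0,0,0,0,0],[1,0,0,0,0,0,0],[1,0,0,0,0,0,0],[1,0,0,0,0,0,0],[1,0,0,0,0,0,0],[1,0,0,0,0,0,0]]'
```

```text
time: 17.32
tool_pos: [0.5466, -0.0065, 0.1108]
eef_rot: [-1.707, 1.992, 0.123]
ft_force: [-2.4, 3.9, 5.6]
finger_gap: 0.016
grip_force: 30.0
t 17.3167 pos [ 0.5466 -0.0065  0.1108] q [ 0.18  0.27  0.02  2.21 -0.92  0.59 -2.34] F [-2.4  3.9  5.6] gap 0.016 grip 30.00583916902542
 shift/0.03 now-axes [0.04 0.01 0.1 ] final-axes [0.04 0.01 0.1 ] turn/.08 [-0.   0.   0.1]
[1.03228243 0.28894291 0.3371199 ] about N -0.14675241999440658
time: 18.32
tool_pos: [0.5463, -0.0075, 0.1103]
eef_rot: [-1.707, 1.993, 0.122]
ft_force: [-0.1, 0.3, -0.2]
finger_gap: 0.0921
grip_force: 0.0
```

Released. Now I'll withdraw along the axis and look.

```bash
python3 -m handwheel '[[1,0,0,-0.5,0,0,0],[1,0,0,-0.8,0,0,0],[1,0,0,-1,0,0,0],[1,0,0,-1,0,0,0],[1,0,0,-1,0,0,0],[1,0,0,-1,0,0,0],[1,0,0,-1,0,0,0],[1,0,0,0,0,0,0],[1,0,0,0,0,0,0]]'; python3 - <<'E'
from h import *
o=[]
for n,of in(("scene",(205,175)),("top",(215,155))):
    c=camera(n); pickle.dump(c,open(n+"2.pkl","wb")); u,v=of
    o.append(cv2.resize(cv2.convertScaleAbs(c["frame"][v:v+110,u:u+100,::-1],alpha=1.5,beta=20),(400,440),interpolation=cv2.INTER_CUBIC))
    c0=G-.0325*N
    for cl in(4,5,6):
        a=np.radians(-30-24*cl); e=A@[np.cos(a),np.sin(a),0]
        print(n,cl,((proj(c,[G+.01*N,G+.01*N+.031*e])-of)*4+([400,0] if n=="top" else [0,0])).round())
cv2.imwrite("pics/crop4.png",np.hstack(o))
E
```

```text
time: 19.07
tool_pos: [0.4868, -0.0812, 0.2754]
eef_rot: [-1.705, 1.993, 0.119]
ft_force: [0.8, 0.4, -1.2]
finger_gap: 0.0938
grip_force: 0.0
scene 4 [[305. 110.]
 [291. 135.]]
scene 5 [[305. 110.]
 [278. 123.]]
scene 6 [[305. 110.]
 [271. 109.]]
top 4 [[679. 261.]
 [642. 272.]]
top 5 [[679. 261.]
 [643. 255.]]
top 6 [[679. 261.]
 [649. 240.]]
```

View pics/crop4.png

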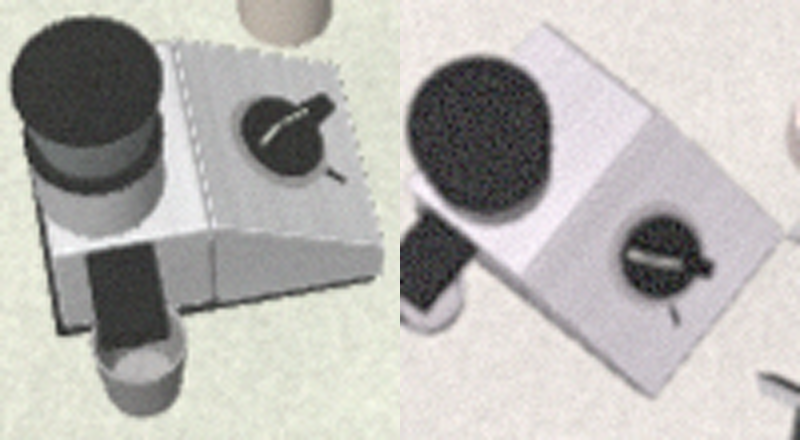

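The pointer runs (305,110)→(278,123) in the scene view and (680,264)→(643,256) in the top view. That matches the fifth-click prediction in both, and the gripper is clear.

```bash
python3 -c "
from station import sign_off; print(sign_off())"
```

```text
the job is handed in; nothing more can be done
None
```

The dial was closed against its stop, opened to the fifth click (both camera views agree) and released with the gripper clear, and the job is handed in at about 19 s; no verdict was returned.

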